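# Pop the square battery pack out of its charger and stow it in the drawer

## Robot

A 6-joint arm with a two-finger parallel gripper is mounted at the origin on the work surface. World frame = base frame: x ahead of the robot, y to its left, z up, the work surface at z = 0. Lengths are in mm, angles in rad, forces in N, time in s.
With the tool pointing down it reaches from about 350 to 975 mm from the base axis. Payload 17.4 kg.
Tool frame: the origin (TCP) lies midway between the tips of the shut fingers; the grasp point (between the pads) lies 19 mm behind it; z points along the fingers, y is the direction in which the jaws open and shut (so a half turn about z gives the same grasp; the last joint's range is limited). The gripper opens to 85 mm and grips with 20 to 120 N. Pads are 22 mm wide; open, the fingers measure 114 mm over their backs; the gripper's body (76 mm by 85 mm) begins 54 mm behind the grasp point. The pads swing forward as they close: fully open they stand 13 mm farther back than shut.
Start: joints at [1.215, 0.116, 1.442, -0, 1.584, -0.038], TCP at [210.93, 641.203, 231.303] pointing down, gripper open.
Joint ranges: [-2.83, 2.83], [-0.83, 2.19], [0.07, 2.5], [-1.14, 4.28], [0.01, 3], [-2.97, 2.97]. Speed limits (rad/s): [1.89, 1.89, 2.22, 3.14, 3.14, 3.14].

## Interface

Orientations are given as a rotation vector (axis times angle).
In Python, from plant import ctrl gives the robot as it stands.
- The arm moves only by the tool servo_tool, never from a script. Its argument "moves" is a list of rows, each a list of 4 numbers: the shift along the tool's x, y, z in cm, then the turn about the tool's z in degrees. In form: [[tx, ty, tz, turn], ...]. A call has 1 to 20 rows; each row is the pose to reach, as a shift and turn from the pose commanded when the call began, along the tool's axes at that moment; what a row does not reach only later rows make up. A row lasts 1/8 s, in which the tool goes at most 62.5 mm and 10.7 degrees, less where a joint would pass 70% of its speed; a pose out of reach is approached as far as the arm can. A call with a gripper value outside its range is refused whole. "claw" is the opening, from -1 (shut) to 1 (fully open), so that 0 is half open, set as the call begins (left out, the last holds). The fingers move at their own pace and stop on an object; the grip force is fixed at half the most. Time passes only in rows, so rows that repeat a pose let the fingers close. It gives the time, the measured TCP pose, the force and the opening at its end, in the units of the state.
- ctrl.sense(): the state, without advancing time (a new reading comes with each control period).
- ctrl.read_camera(name): name is "side" or "top"; returns the picture (420x560x3 uint8, blue, green, red); there is no depth.
- ctrl.get_calibration(name): a dict with "K" (3x3 intrinsics, pixels), "k1" (the pictures are not rectified: a ray, as slopes to the right and down, at radius r is drawn at 1 + k1 r^2 times it, then the intrinsics apply), "extrinsics" (4x4, takes a point from camera to world coordinates). Camera axes: x right, y down, z forward; pixel columns grow to the right and rows downward; lengths in mm; the calibration is good to about 2 mm. A picture is of the moment at which its call begins. get_calibration takes no time and is no camera call.
- ctrl.sign_off(): hands the job in, once; it reports no verdict.
The state is a dict: "time_s": time; "joints": joint angles; "joint_velocities": joint speeds; "joint_efforts": joint torques, N m; "eef_pos": TCP position; "tool_rot": TCP orientation; "ft_force": force on the tool from outside, world axes, zero at the start; "torque": the same for the moment, N m; "grip_width": finger opening in mm.
Only numpy, scipy, OpenCV 4.12 (cv2) and the standard library are available. Lean on these libraries where they do the work, as an engineer would, in place of code of your own. Each camera call takes 0.05 s, during which the arm holds its last target.

## Task

One of the two chargers on the workbench holds a square battery pack, the other a round one; both packs sit flush in push-to-release bays. Press the square pack in until it lets go and springs up, then pull it out and stand it upright in the half-open drawer. Leave the round pack alone.

Things in the scene. Friction and masses are not known exactly. Their poses are not given: they have to be found in the camera images.
- square_pack_mid (a point): Centre of the square battery pack: upright white plastic block 42 x 42 mm, 66 tall, 0.12 kg; z up, x and y normal to its sides. It starts in the well of a fixed grey charger (96 x 96 mm, 90 tall, same yaw), its top flush with the charger's top (z = 0.090), 1.5 mm play all round, so it cannot be gripped. Released, it stands 34 mm proud, loose; 57 mm more straight up frees it.
- square_carrier (a joint): Height of the sprung carrier under the square pack, m: 0 latched (start), negative pressed in. The catch lets go at about -0.0035, hard stop at -0.009: press the middle of the pack's top 5 to 8 mm down (about 5 N until the stop), then back off upward; the carrier follows to +0.034, lifting the pack, and stays there.
- drawer_spot (a point): On the inner floor (z = 0.022) of the half-open drawer, 60 mm behind the inside of its front panel, midway between its sides; x points into the cabinet, z up. Inside width 198 mm, walls 56 mm above the floor. The open part, empty, reaches 60 mm before and at least 60 mm behind this point. Cabinet top z = 0.100. The drawer slides along x with light friction.
- round_pack_mid (a point): Centre of the round battery pack, a white plastic cylinder of 44 mm diameter, 66 mm tall, sunk flush in the other, otherwise identical charger. To be left alone.
There are look-alikes about, which are no part of the job. Leave any orange or yellow look-alike of the part that bears square_pack_mid alone.

How it is judged (in metres and radians):
On the way:
1. the square pack has been pressed in and has sprung up on its carrier (value of joint square_carrier above 0.025 m), for 0.1 s.
At the end, for the whole second after the job is handed in: The square pack stands upright (within 0.2 rad) on the drawer's floor, anywhere between its walls, its centre 27 to 41 mm above the floor (x of square_pack_mid in the frame of drawer_spot between -0.045 and 0.19 m and y of square_pack_mid in the frame of drawer_spot between -0.082 and 0.082 m and z of square_pack_mid in the frame of drawer_spot between 0.027 and 0.041 m and angle between square_pack_mid's own z axis and vertical below 0.2 rad); the robot touches nothing.
It fails at once if the round pack was moved more than 6 mm (pressed, released or taken) (distance of round_pack_mid from where it was at the start of the episode above 0.006 m).
It also fails if it takes over 48 s, if anything falls off the work surface, if the arm or the gripper's body presses on something with over 40 N, if the wrist force passes 120 N, or if a joint passes its speed limit or range.

## Working session

There is one attempt and no reset: what is moved stays moved. The work goes in short steps, Python scripts to look and compute and a tool call to move; the robot and the scene stay as the last step left them, time stands still between calls to the robot, and variables do not carry over. Pictures are saved under pics/ and viewed, and the job is handed in when it is done.

Besides the shell and the picture viewer there is one more tool, called after "Call:" in YAML: its name, and indented under it one key for each argument. servo_tool: Moves the arm, as the interface text tells. Its arguments: {"type":"object","properties":{"moves":{"type":"array"},"claw":{"type":"number"}},"required":["moves"]}

```bash
mkdir -p pics; python3 - <<'E'
from plant import ctrl
import cv2,numpy as np
np.set_printoptions(precision=4,suppress=True)
s=ctrl.sense();print(s)
for n in("side","top"):
    cv2.imwrite(f"pics/{n}0.png",ctrl.read_camera(n));print(n,ctrl.get_calibration(n))
E
```

```text
{'time_s': 0.0, 'joints': array([ 1.2152,  0.1165,  1.4423, -0.    ,  1.584 , -0.0378]), 'joint_velocities': array([ 0.    ,  0.0003, -0.0006,  0.0007, -0.0016,  0.0015]), 'joint_efforts': array([ -0.0015, -73.1985, -63.2489,  -0.0002,   0.0061,  -0.    ]), 'eef_pos': array([210.8533, 641.0289, 230.5664]), 'tool_rot': array([-0.497 , -3.1018,  0.0018]), 'ft_force': array([-0.4907,  0.7138,  0.613 ]), 'torque': array([ 0.0198, -0.004 , -0.0225]), 'grip_width': 85.46859592572979}
side {'K': array([[440.378 ,   0.    , 280.08  ],
       [  0.    , 440.378 , 209.1279],
       [  0.    ,   0.    ,   1.    ]]), 'k1': -0.0746959025342845, 'extrinsics': array([[   0.8227,   -0.4107,    0.3931,   93.9475],
       [  -0.5685,   -0.5915,    0.5718, -574.6431],
       [  -0.0023,   -0.6938,   -0.7201,  799.0504],
       [   0.    ,    0.    ,    0.    ,    1.    ]])}
top {'K': array([[543.3127,   0.    , 281.9579],
       [  0.    , 543.3127, 215.5989],
       [  0.    ,   0.    ,   1.    ]]), 'k1': -0.20000352048424538, 'extrinsics': array([[   0.0231,   -0.9936,    0.1109,  383.2553],
       [  -0.9997,   -0.0239,   -0.0058,   13.1191],
       [   0.0084,   -0.1107,   -0.9938, 1295.8535],
       [   0.    ,    0.    ,    0.    ,    1.    ]])}
```

View pics/side0.png

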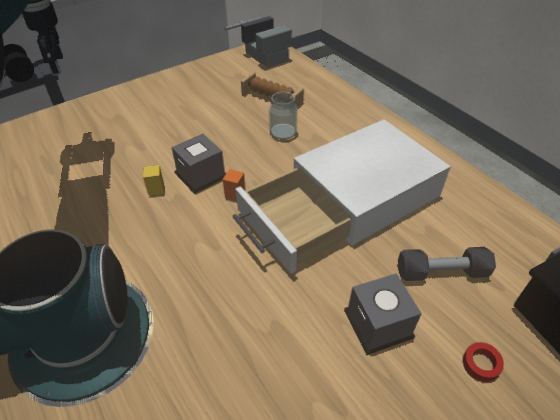

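View pics/top0.png

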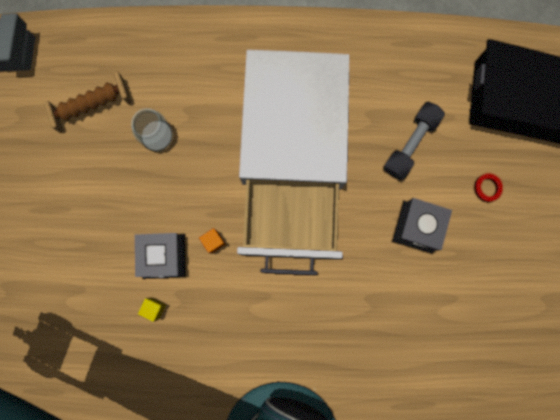

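The square pack's charger is at top (156,255) / side (197,149). The round one is at top (427,224) / side (386,300). The drawer opening is around top (293,215), with an orange cube at (212,241) and a yellow one at (151,309).

```bash
cat > h.py <<'E'
from plant import ctrl
import cv2,numpy as np
np.set_printoptions(precision=4,suppress=True)
def ray(n,uv):
    c=ctrl.get_calibration(n);E=np.array(c["extrinsics"])
    p=cv2.undistortPoints(np.array(uv,float).reshape(-1,1,2),c["K"],np.array([c["k1"],0,0,0.])).reshape(-1,2)
    return E[:3,3],np.c_[p,np.ones(len(p))]@E[:3,:3].T
def onz(n,uv,z):
    o,d=ray(n,uv);return o+d*((z-o[2])/d[:,2])[:,None]
E
python3 - <<'E'
from h import *
for n,(u,v),z in (("top",(156,255),90),("side",(197,149),90)):
    im=cv2.imread(f"pics/{n}0.png");m=(im.min(2)>140).astype(np.uint8)
    m[:, :]*=1
    cs,_=cv2.findContours(m,cv2.RETR_EXTERNAL,cv2.CHAIN_APPROX_NONE)
    for c in cs:
        if cv2.contourArea(c)>50 and cv2.pointPolygonTest(c,(u,v),False)>=0:
            w=onz(n,c.reshape(-1,2),z)[:,:2]
            r=cv2.minAreaRect(w.astype(np.float32)); print(n,len(c),cv2.boundingRect(c),r)
    # charger dark top
im=cv2.imread("pics/top0.png");cv2.imwrite("pics/crop0.png",cv2.resize(im[140:300,110:370],None,fx=3,fy=3,interpolation=cv2.INTER_CUBIC))
im=cv2.imread("pics/side0.png");cv2.imwrite("pics/crop1.png",cv2.resize(im[120:280,130:360],None,fx=3.4,fy=3.4,interpolation=cv2.INTER_CUBIC))
E
```

```text
top 64 (147, 246, 18, 18) ((423.4617919921875, 287.1342468261719), (38.11713790893555, 39.19609832763672), 1.8201179504394531)
side 41 (186, 143, 21, 13) ((426.23114013671875, 290.9454650878906), (39.321250915527344, 41.26615905761719), 3.078193187713623)
```

View pics/crop0.png

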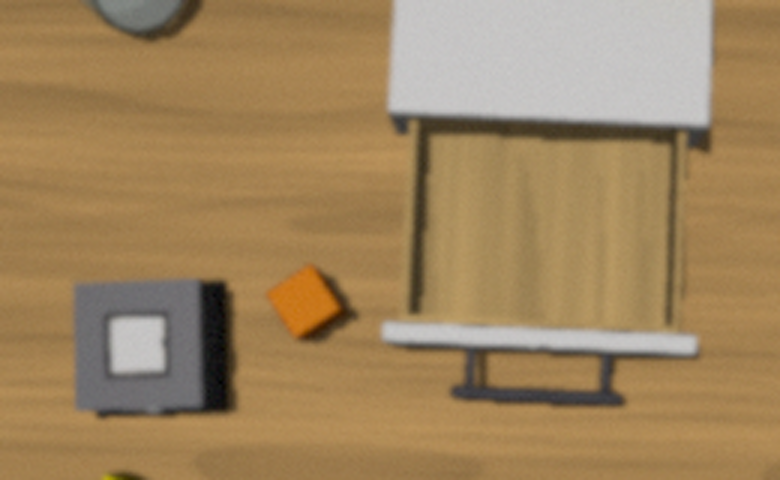

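View pics/crop1.png

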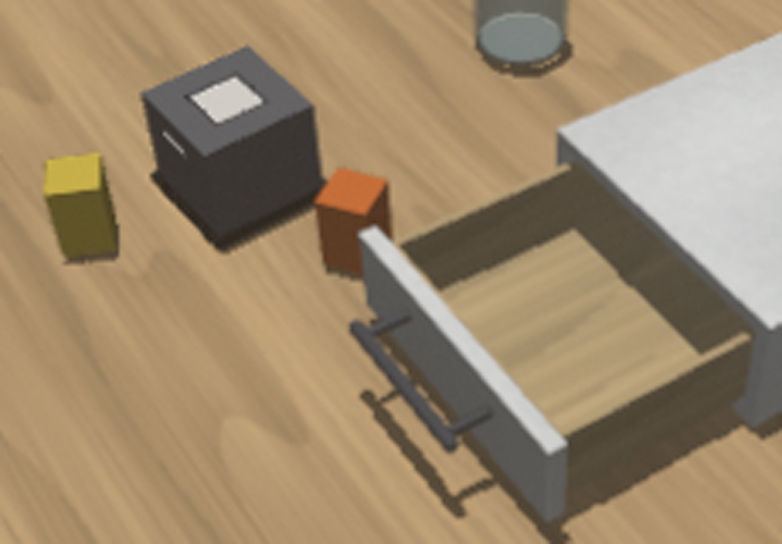

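```bash
cat >> h.py <<'E'
def tri(ut,us):
    o1,d1=ray("top",ut);o2,d2=ray("side",us);P=[]
    for a,b in zip(d1,d2):
        t=np.linalg.lstsq(np.c_[a,-b],o2-o1,rcond=None)[0];p,q=o1+t[0]*a,o2+t[1]*b
        P.append(np.r_[(p+q)/2,np.linalg.norm(p-q)])
    return np.array(P)
from scipy.spatial.transform import Rotation as Ro
def rel(x,y,z,yaw_y=None):
    s=ctrl.sense();R=Ro.from_rotvec(s["tool_rot"]).as_matrix()
    d=R.T@(np.array([x,y,z])-s["eef_pos"])/10
    a=np.degrees(np.arctan2(R[1,1],R[0,1]))
    print("shift cm",d,"y-axis deg",a,"turn",None if yaw_y is None else -((yaw_y-a+90)%180-90), "z tilt",R[:,2])
E
python3 - <<'E'
from h import *
T=lambda x,y:(x/3+110-.33,y/3+140-.33)
S=lambda x,y:(x/3.4+130-.35,y/3.4+120-.35)
# panel top front-left, inner corners; cabinet front top corners; 
print(tri([T(383,340),T(698,354),T(698,337),T(390,116),T(712,128)],[S(362,237),S(548,452),S(566,440),S(560,130),S(772,325)]))
print("charger corners",tri([T(77,285),T(200,280),T(203,408),T(77,409)],[S(247,47),S(313,106),S(207,153),S(144,95)]))
print(onz("top",[T(415,312),T(668,320),T(428,130),T(678,135)],22))
print(onz("side",[S(575,230),S(700,352),S(562,432)],22))
s=onz("top",[T(77,285),T(200,280),T(203,408),T(77,409)],90)
print(s)
rel(425,289,130,92.3)
E
```

```text
[[ 433.1179  102.8509   87.4246    2.4644]
 [ 426.4231 -129.4748   95.8486    0.6384]
 [ 439.2498 -129.2801   97.8441    0.2145]
 [ 599.0744  101.0814  105.6105    4.3247]
 [ 593.6936 -136.7413  110.9059    1.1013]]
charger corners [[466.5055 333.862   95.5891   0.5714]
 [473.162  240.582   94.2724   1.2348]
 [379.8328 233.2304  98.4988   4.3703]
 [374.7674 330.5012  91.5275   2.0404]]
[[ 457.1992   83.876    22.    ]
 [ 455.5376 -114.4122   22.    ]
 [ 601.6533   77.9172   22.    ]
 [ 602.6078 -120.5048   22.    ]]
[[601.9365  79.0814  22.    ]
 [600.0547 -71.1122  22.    ]
 [478.5307 -74.1314  22.    ]]
[[466.6326 335.4768  90.    ]
 [472.924  241.6608  90.    ]
 [377.7917 235.6898  90.    ]
 [373.8126 331.3094  90.    ]]
shift cm [-31.3403 -26.7402  10.0913] y-axis deg 71.79152696211186 turn -20.508473037888137 z tilt [-0.0004 -0.001  -1.    ]
```

Call:
servo_tool:
  moves:
    - [-4,-3.5,1,-3]
    - [-8,-7,2.5,-6]
    - [-12,-10.4,4,-9]
    - [-16,-13.7,6,-12]
    - [-20,-17.1,8,-15]
    - [-24,-20.5,9,-18]
    - [-28,-23.9,10,-21.3]
    - [-31.3,-26.7,10,-21.3]
    - [-31.3,-26.7,10,-21.3]
    - [-31.3,-26.7,10,-21.3]
    - [-31.3,-26.7,10,-21.3]
  claw: -1

```text
time_s: 1.48
eef_pos: [424.3, 290.5, 131.3]
tool_rot: [0.087, -3.14, -0.0]
ft_force: [1.1, 0.1, 0.9]
grip_width: -0.1
```

```bash
python3 - <<'E'
from h import *
rel(424.5,288.5,83.5,93.1);s=ctrl.sense();print(s["eef_pos"],s["ft_force"],s["time_s"],s["grip_width"],s["joints"])
for n,b in(("top",(100,180,340,300)),("side",(130,60,330,220))):
    im=ctrl.read_camera(n);cv2.imwrite(f"pics/{n}1.png",cv2.resize(im[b[1]:b[3],b[0]:b[2]],None,fx=3,fy=3))
E
```

```text
shift cm [-0.0053 -0.2046  4.7765] y-axis deg 93.15659425919256 turn 0.05659425919256478 z tilt [-0.0002  0.0001 -1.    ]
[424.3432 290.5369 131.2653] [1.1029 0.067  0.8549] 1.475 -0.14406373322067254 [ 0.5507 -0.195   1.9065  0.0002  1.4302 -1.0752]
```

View pics/side1.png

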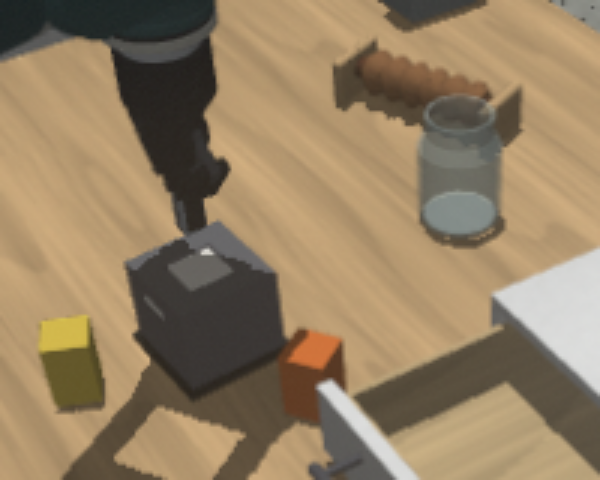

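The closed fingertips are over the pack (side crop tips at (192,225), pack centre near (200,268)). Next is the press.

Call:
servo_tool:
  moves:
    - [0,-0.2,2,0]
    - [0,-0.2,3.4,0]
    - [0,-0.2,4.0,0]
    - [0,-0.2,4.4,0]
    - [0,-0.2,4.75,0]
    - [0,-0.2,4.75,0]
    - [0,-0.2,4.75,0]
    - [0,-0.2,4.75,0]

```text
time_s: 2.58
eef_pos: [425.0, 287.8, 84.1]
tool_rot: [-0.085, 3.14, 0.0]
ft_force: [-2.6, -1.2, 4.0]
grip_width: 0.2
```

Call:
servo_tool:
  moves:
    - [0,0,-0.5,0]
    - [0,0,-1.5,0]
    - [0,0,-3,0]
    - [0,0,-5,0]
    - [0,0,-8,0]
    - [0,0,-8,0]
    - [0,0,-8,0]
    - [0,0,-8,0]
  claw: 1

```text
time_s: 3.58
eef_pos: [424.7, 287.6, 163.2]
tool_rot: [0.085, -3.14, 0.001]
ft_force: [-0.0, -0.2, -1.2]
grip_width: 85.6
```

```bash
python3 - <<'E'
from h import *
s=ctrl.sense();print(s["eef_pos"],s["ft_force"],s["time_s"],s["grip_width"])
for n,b in(("top",(100,180,340,300)),("side",(130,60,330,220))):
    im=ctrl.read_camera(n);cv2.imwrite(f"pics/{n}2f.png",im);cv2.imwrite(f"pics/{n}2.png",cv2.resize(im[b[1]:b[3],b[0]:b[2]],None,fx=3,fy=3))
E
```

```text
[424.6815 287.5953 163.1678] [-0.0302 -0.1794 -1.2419] 3.575 85.57801586619317
```

View pics/side2.png

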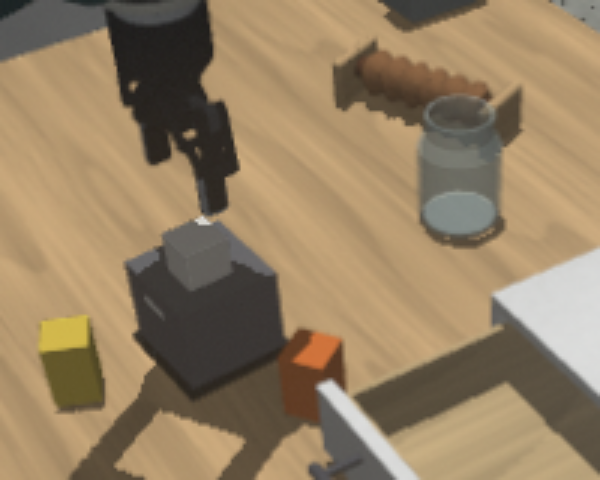

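View pics/top2.png

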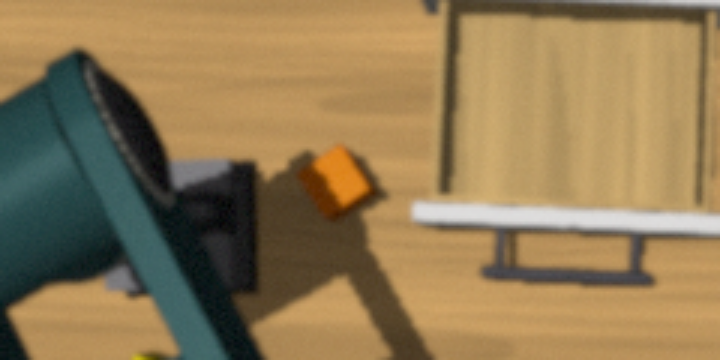

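The pack has sprung up proud in the open jaws (side crop (197,250)). I'll go down and grip it.

Call:
servo_tool:
  moves:
    - [0,0,3,0]
    - [0,0,5,0]
    - [0,0,6.2,0]
    - [0,0,6.6,0]
    - [0,0,6.6,0]

```text
time_s: 4.3
eef_pos: [425.1, 287.9, 98.1]
tool_rot: [-0.085, 3.14, 0.0]
ft_force: [0.6, 0.4, 0.9]
grip_width: 85.8
```

Call:
servo_tool:
  moves:
    - [0,0,0,0]
    - [0,0,0,0]
    - [0,0,0,0]
    - [0,0,0,0]
    - [0,0,0,0]
    - [0,0,0,0]
  claw: -1

```text
time_s: 5.05
eef_pos: [425.1, 288.7, 98.5]
tool_rot: [-0.085, 3.14, 0.003]
ft_force: [-1.2, 7.3, 3.0]
grip_width: 41.0
```

Call:
servo_tool:
  moves:
    - [0,0.1,0,0]
    - [0,0.1,-0.5,0]
    - [0,0.1,-1.5,0]
    - [0,0.1,-3,0]
    - [0,0.1,-5,0]
    - [0,0.1,-7,0]
    - [0,0.1,-9,0]
    - [0,0.1,-9,0]
    - [0,0.1,-9,0]

```text
time_s: 6.18
eef_pos: [424.7, 288.7, 187.2]
tool_rot: [0.085, -3.14, 0.001]
ft_force: [0.1, 0.4, -2.1]
grip_width: 41.2
```

```bash
python3 - <<'E'
from h import *
s=ctrl.sense();print(s["eef_pos"],s["ft_force"],s["time_s"],s["grip_width"])
for n,b in(("top",(100,140,360,300)),("side",(130,60,330,220))):
    im=ctrl.read_camera(n);cv2.imwrite(f"pics/{n}3f.png",im);cv2.imwrite(f"pics/{n}3.png",cv2.resize(im[b[1]:b[3],b[0]:b[2]],None,fx=3,fy=3))
E
```

```text
[424.7203 288.6657 187.2122] [ 0.1432  0.3701 -2.107 ] 6.175 41.24472169573114
```

View pics/side3.png

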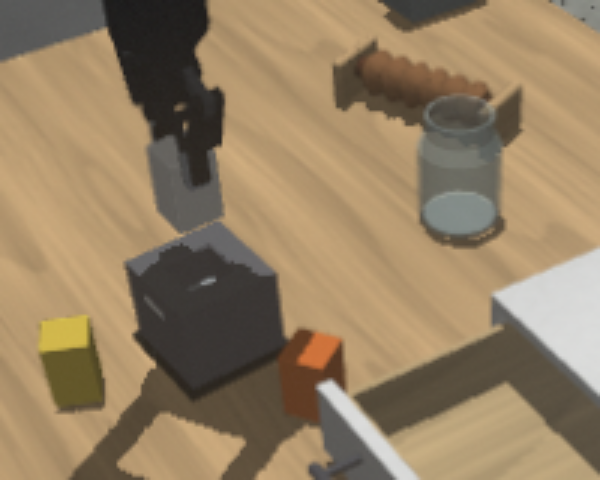

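View pics/top3.png

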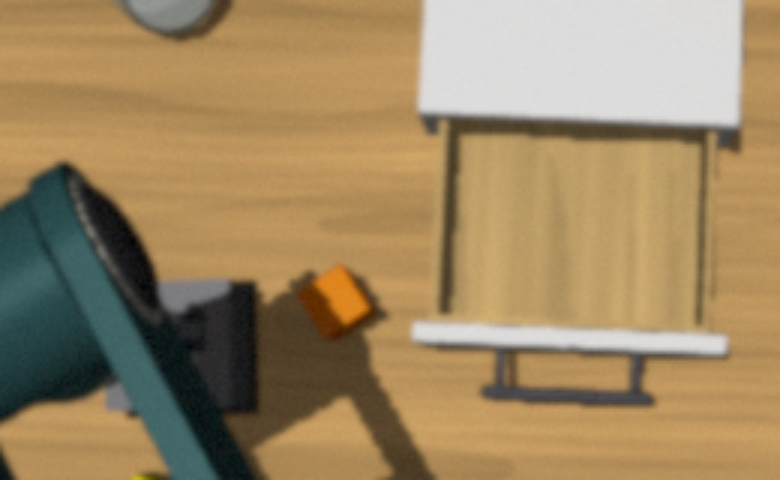

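```bash
python3 - <<'E'
from h import *
T=lambda x,y:(x/3+110-.33,y/3+140-.33)
for z in(80,90):print(onz("top",[T(383,323),T(698,337)],z))
rel(515,-18,187,87.6)
E
```

```text
[[ 445.0077  104.3383   80.    ]
 [ 439.9901 -131.3447   80.    ]]
[[ 444.4998  103.5881   90.    ]
 [ 439.5235 -130.1565   90.    ]]
shift cm [ -7.3726 -31.1019  -0.0019] y-axis deg 93.09063928808246 turn 5.490639288082463 z tilt [-0.0012 -0.0007 -1.    ]
```

Call:
servo_tool:
  moves:
    - [-0.5,-2,0,0]
    - [-1.3,-5.5,0,1]
    - [-2.3,-9.5,0,2]
    - [-3.2,-13.5,0,3]
    - [-4.2,-17.5,0,4]
    - [-5.1,-21.5,0,5]
    - [-6,-25.5,0,5]
    - [-6.8,-28.7,0,5]
    - [-7.2,-30.5,0,5]
    - [-7.4,-31.1,0,5]
    - [-7.4,-31.1,0,5]
    - [-7.4,-31.1,0,5]

```text
time_s: 7.78
eef_pos: [515.4, -17.0, 187.8]
tool_rot: [-0.051, -3.141, -0.0]
ft_force: [-0.6, 0.5, -0.0]
grip_width: 40.6
```

```bash
python3 - <<'E'
from h import *
rel(515,-18,62,87.6)
s=ctrl.sense();print(s["eef_pos"],s["ft_force"],s["time_s"],s["grip_width"])
cv2.imwrite(f"pics/side4.png",ctrl.read_camera("side"))
E
```

```text
shift cm [ 0.039  -0.1047 12.5808] y-axis deg 88.1435695110552 turn 0.5435695110552103 z tilt [-0.      0.0001 -1.    ]
[515.4257 -16.9831 187.8083] [-0.6469  0.4843 -0.0265] 7.775 40.61510809386566
```

View pics/side4.png

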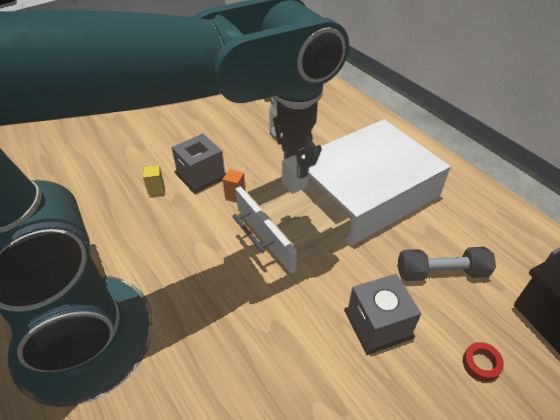

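The pack is held upright over the drawer (293,175), the left charger is empty, and the round pack is untouched at (386,300). Now lowering.

Call:
servo_tool:
  moves:
    - [0,0,3,0]
    - [0,0,6,0]
    - [0,0,8.5,0]
    - [0,0,10.5,0]
    - [0,0,11.5,0]
    - [0,0,12.0,0]
    - [0,0,12.3,0]
    - [0,0,12.3,0]
    - [0,0,12.3,0]

```text
time_s: 8.95
eef_pos: [515.8, -17.9, 65.3]
tool_rot: [0.052, 3.141, -0.0]
ft_force: [-1.1, -0.1, -0.7]
grip_width: 41.1
```

```bash
python3 - <<'E'
from h import *
s=ctrl.sense();print(s["eef_pos"],s["ft_force"],s["time_s"],s["grip_width"])
im=ctrl.read_camera("side");cv2.imwrite(f"pics/side5.png",cv2.resize(im[130:280,200:400],None,fx=4,fy=4))
E
```

```text
[515.7624 -17.8534  65.2525] [-1.1069 -0.0668 -0.7072] 8.95 41.05062812144384
```

View pics/side5.png

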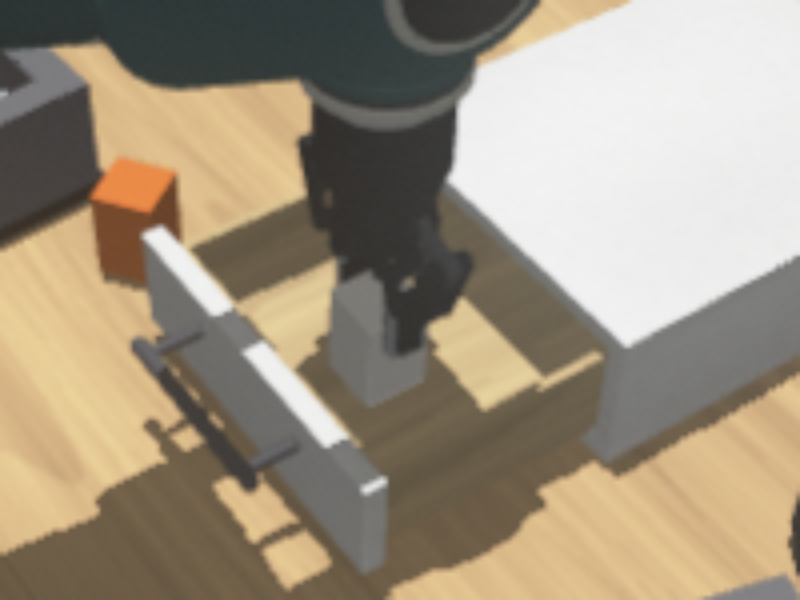

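Call:
servo_tool:
  moves:
    - [0,0,0.15,0]
    - [0,0,0.15,0]
    - [0,0,0.15,0]

```text
time_s: 9.38
eef_pos: [515.5, -17.8, 63.3]
tool_rot: [-0.052, -3.141, 0.0]
ft_force: [-0.5, -0.7, -1.6]
grip_width: 41.1
```

Call:
servo_tool:
  moves:
    - [0,0,0.1,0]
    - [0,0,0.1,0]
    - [0,0,0.1,0]

```text
time_s: 9.75
eef_pos: [515.7, -17.8, 62.6]
tool_rot: [0.052, 3.141, -0.0]
ft_force: [-1.5, 0.8, 3.9]
grip_width: 40.9
```

Call:
servo_tool:
  moves:
    - [0,0,0.05,0]
    - [0,0,0.05,0]
    - [0,0,0.05,0]

```text
time_s: 10.12
eef_pos: [516.0, -17.8, 62.5]
tool_rot: [0.052, 3.14, -0.0]
ft_force: [-0.6, 0.8, 8.0]
grip_width: 41.2
```

Contact with the floor (force rising to 8 N). Back off a touch, release and rise.

Call:
servo_tool:
  moves:
    - [0,0,-0.05,0]
    - [0,0,-0.05,0]
    - [0,0,-0.05,0]
    - [0,0,-0.05,0]
    - [0,0,-0.05,0]
    - [0,0,-0.05,0]
    - [0,0,-0.05,0]
  claw: 1

```text
time_s: 11.0
eef_pos: [515.6, -17.8, 62.3]
tool_rot: [0.052, 3.141, -0.0]
ft_force: [0.6, -0.5, -0.1]
grip_width: 85.6
```

Call:
servo_tool:
  moves:
    - [0,0,-1,0]
    - [0,0,-3,0]
    - [0,0,-6,0]
    - [0,0,-10,0]
    - [0,0,-14,0]
    - [4,0,-18,0]
    - [8,0,-20,0]
    - [12,0,-20,0]
    - [12,0,-20,0]
    - [12,0,-20,0]
    - [12,0,-20,0]

```text
time_s: 12.38
eef_pos: [396.1, -13.8, 262.4]
tool_rot: [-0.052, -3.141, -0.0]
ft_force: [-0.8, -0.3, 0.0]
grip_width: 85.3
```

```bash
python3 - <<'E'
from h import *
s=ctrl.sense();print(s["eef_pos"],s["ft_force"],s["time_s"],s["grip_width"])
cv2.imwrite("pics/side6.png",ctrl.read_camera("side"));cv2.imwrite("pics/top6.png",ctrl.read_camera("top"))
E
```

```text
[396.0678 -13.8131 262.3919] [-0.8185 -0.2538  0.0289] 12.375 85.25471014228216
```

View pics/side6.png

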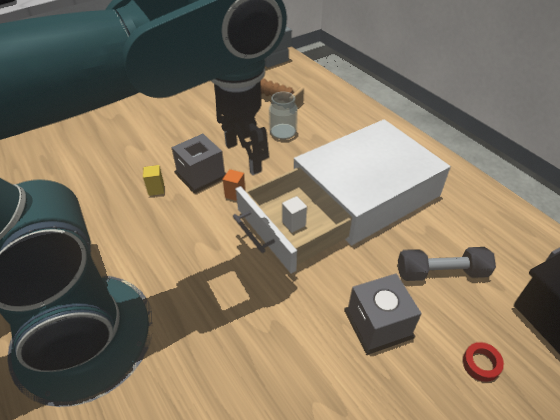

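View pics/top6.png

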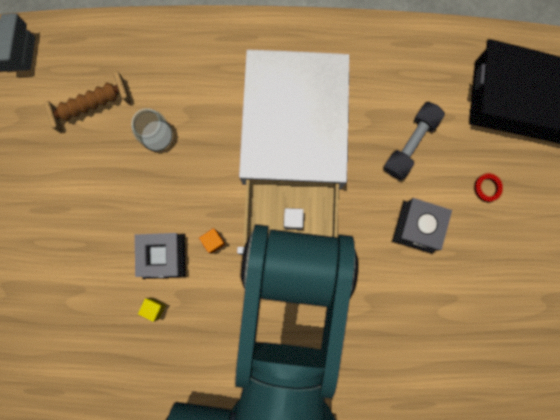

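The pack stands upright on the drawer floor (side (294,214), top (293,218)). The round pack is still flush at top (427,224), the look-alikes haven't moved, and the arm is clear.

```bash
python3 - <<'E'
from h import *
print(tri([(293,218)],[(294,204)]), onz("top",[(293,218)],88))
print(ctrl.sign_off())
E
```

```text
[[513.2132 -18.9102  93.5911   1.349 ]] [[513.2318 -18.7109  88.    ]]
the job is handed in; nothing more can be done
None
```

The square pack is out of its charger and standing upright in the half-open drawer, and I handed the job in at about 12.5 s of the 48 s allowed. No verdict was reported.

- **Release:** I pressed the pack about 6 mm down with the shut fingers (about 4 N on the sensor). It sprang up, and the side picture showed it standing proud.
- **Move:** I gripped it, lifted it straight out and set it down until the floor pushed back with about 8 N. Then I opened the fingers, rose straight up and backed away.
- **Last pictures:** The pack stands clear of the drawer walls, roughly 10 mm behind `drawer_spot` and near the drawer's midline. The round pack is still flush, and the orange and yellow blocks look unmoved. The gripper was clear, at z ≈ 262 mm.
- **Disagreements:** The final two-view estimate put the pack's top at z ≈ 94 mm against the expected 88. The cabinet-top estimates ran high in the same way, so I put this down to coarse pixel picking and calibration. Before pressing, the two cameras differed by about 3 to 4 mm on where the pack was. I used a point between them, and the 7 N sideways push on closing was removed with a 1 mm shift.

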